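Push home the rocking candle-jar lid

ROBOT

A 7-joint arm with a two-finger parallel gripper is mounted at the origin on the work surface. World frame = base frame: x ahead of the robot, y to its left, z up, the work surface at z = 0. Lengths are in m, angles in degrees, forces in N, time in s.
With the tool pointing down it reaches from about 0.425 to 0.875 m from the base axis. Payload 4.7 kg.
Tool frame: the origin (TCP) lies on the centre line of the jaws, within the pads' length; the fingertips stand 11 mm ahead of it and the grasp point (between the pads) lies 8 mm behind it (finger_overhang is the x of the fingertips in the tool frame, in m); x points along the fingers, z is the direction in which the jaws open and shut, and the axes are right-handed (so a half turn about x gives the same grasp; the last joint's range is limited). The gripper opens to 87 mm and grips with 3 to 60 N. Pads are 19 mm wide; open, the fingers measure 117 mm over their backs; the gripper's body (75 mm by 190 mm) begins 51 mm behind the grasp point.
Start: joints at [-67.374, 18.392, -4.016, 83.108, 1.295, 78.541, -3.26], TCP at [0.242, 0.603, 0.234] pointing down, gripper open.
Joint ranges: [-163.93, 163.93], [-17.29, 119.83], [-79.2, 71.16], [3.27, 140.29], [-89.18, 269.18], [5.43, 117.66], [-154.24, 154.24]. Speed limits (degrees/s): [147.25, 147.25, 180, 180, 180, 180, 180].

INTERFACE

Orientations are given as [roll, pitch, yaw] about the fixed x, y, z axes, in that order (R = Rz(yaw) Ry(pitch) Rx(roll)).
In Python, from cell import get_obs, read_camera, sign_off, cut_out, finger_overhang gives the robot as it stands.
- The arm moves only by the tool servo_tool, never from a script. Its argument "rows" is one flat list of numbers, 5 for each row, row after row: the shift along the world's x, y, z in mm, then the turn about the world's z in degrees, then the closure, from 0 (fully open) to 1 (shut). A call has 1 to 10 rows; each row is the pose to reach, as a shift and turn from the pose commanded when the call began; what a row does not reach only later rows make up. A row lasts 1/12 s, in which the tool goes at most 41.7 mm and 7.16 degrees, less where a joint would pass 70% of its speed; a pose out of reach is approached as far as the arm can. A call with a gripper value outside its range is refused whole. The fingers move at their own pace and stop on an object; "force" is the grip in N (left out, the last holds). Time passes only in rows, so rows that repeat a pose let the fingers close. It gives the time, the measured TCP pose, the force and the opening at its end, in the units of the state.
- get_obs(): the state, without advancing time (a new reading comes with each control period).
- read_camera(name): name is "side" or "top" or "wrist"; returns a dict with "frame" (384x512x3 uint8, blue, green, red), "range_z" (384x512 float32, m along the optical axis (not along the pixel's ray), 0 where there is no reading), "intrinsics" (3x3 intrinsics, pixels), "cam_to_world" (4x4, takes a point from camera to world coordinates); the wrist camera has in their place "tool_from_camera" (4x4, takes a point from camera to tool coordinates, whose origin is the TCP and whose axes are the tool frame's). Camera axes: x right, y down, z forward; pixel columns grow to the right and rows downward; lengths in m; the calibration is good to about 2 mm. A picture is of the moment at which its call begins: read the wrist's pose just before it.
- sign_off(): hands the job in, once; it reports no verdict.
Trained networks look in a picture, given as the dict that the camera call returned (one of the last four; its "shot" number tells which), for a name from the list of things; names that differ only in an ending like _2 or _b are one class to them, and where a whole thing is asked for, a point or a joint stands for the part that bears it (a point fixed in the world has none). Each returns a list of dicts, best first, with "score" (0 to 1); they miss things now and then, are a little off and sometimes report something else, mostly with a low value. They report only what shows in the picture. A call takes as long as a camera call. They do not tell look-alikes from the thing itself.
- cut_out(name, picture): "pixels" (384x512 bool, what is visible of it) and "extent" ([centre column, centre row, width, height] in pixels, round what is visible of it).
The state is a dict: "time_s": time; "qpos": joint angles; "joint_velocities": joint speeds; "effort": joint torques, N m; "tool_pos": TCP position; "tool_rot": TCP orientation; "force": force on the tool from outside, world axes, zero at the start; "wrist_torque": the same for the moment, N m; "grip_width": finger opening in m.
Only numpy, scipy, OpenCV 4.12 (cv2) and the standard library are available. Lean on these libraries where they do the work, as an engineer would, in place of code of your own. Each camera call takes 0.05 s, during which the arm holds its last target.

TASK

One of the four candle jars has a lid that is not pushed fully home: press lightly near the edge of the lids until you find the one that rocks under the finger, then press that one straight down in the middle until it sits level on its jar and rocks no more. Only touch the lids, never lift or drag them, do not press hard on any lid that is already home, and leave everything else where it stands; finish clear of everything.

Things in the scene. Friction and masses are not known exactly. Their poses are not given: they have to be found in the camera images.
- lid_1: Pale wooden disc lid, 80 mm across, 10 mm thick, one of four alike, each on a fixed white ceramic jar (76 mm across, 6 mm wall). A 58 mm wide, 8 mm deep cork stopper under it hangs in the 64 mm mouth. Origin: centre of the disc's underside, 80 mm above the table at the start for all four; z up, top face 10 mm above. More under lid_2 to lid_4.
- lid_2: Same size, origin and axes as lid_1. Of the four lids three, which ones is unknown, lie on their jar's rim and do not give when pressed. One is stuck 4 mm above its rim on a stiff core 20 mm across under its middle. The rims differ in height by 4 mm, so the heights at the start do not tell which.
- lid_3: Same size, origin and axes as lid_1. How the stuck lid behaves: level when left alone; a push of about 1 N near its edge (25 to 36 mm from the middle) tips it about 0.13 rad, the finger sinking 2 to 4 mm, and it drops back level when let go. A lid that is home stays level.
- lid_4: Same size, origin and axes as lid_1. How the stuck lid is seated: a straight push of about 15 N on its middle (within 10 mm) slides the core down 4 mm, where it stays; the lid then lies on its rim, 4 mm lower than before, and rocks no more. Pushing on its edge does not seat it.
- candle: Bystander: plain off-white pillar candle, 52 mm across, 60 mm tall; origin at the centre of its underside.
- dish: Bystander: small empty white bowl, 80 mm across, 28 mm tall; origin at the centre of its underside.
- pebble: Bystander: grey decorative stone, 60 mm across, 36 mm tall; origin at the centre of its underside.
- matchbox: Bystander: cardboard box 55 x 36 x 16 mm; origin at the centre of its underside.
- clock: Bystander: small steel mantel clock, 72 mm wide, 82 mm tall, beyond the jars; origin at the centre of its underside.
- tealight: Bystander: low white tealight holder, 68 mm across, 35 mm tall, beyond the jars; origin at the centre of its underside.
Not all that is in view belongs to the job. Leave any black or red look-alike of the lid_1 alone.

How it is judged (in metres and radians):
On the way, in this order (a step that is already met when the one before it is completed fails the run):
1. a lid is made to rock by a press near its edge (((angle between lid_1's own z axis and vertical above 0.035 rad and contact force between the fingers and lid_1 above 0.2 N) or (angle between lid_2's own z axis and vertical above 0.035 rad and contact force between the fingers and lid_2 above 0.2 N) or (angle between lid_3's own z axis and vertical above 0.035 rad and contact force between the fingers and lid_3 above 0.2 N) or (angle between lid_4's own z axis and vertical above 0.035 rad and contact force between the fingers and lid_4 above 0.2 N))), for 0.05 s.
2. the lid that rocks is pressed down onto its rim (height (world z) of any of lid_1, lid_2, lid_3, lid_4 below 0.077 m), for 0.2 s.
At the end, for the whole second after the job is handed in: The lid that rocked has sunk at least 3 mm onto its jar's rim and all four lids lie level (within 0.025 rad), at rest on their jars and within 10 mm of where they began (height (world z) of any of lid_1, lid_2, lid_3, lid_4 below 0.077 m and angle between each of lid_1, lid_2, lid_3, lid_4's own z axis and vertical below 0.025 rad and height (world z) of lid_1 between 0.0735 and 0.082 m and distance of each of lid_1, lid_2, lid_3, lid_4 from where it was at the start of the episode below 0.01 m and linear speed of each of lid_1, lid_2, lid_3, lid_4 below 0.01 m/s and height (world z) of lid_2 between 0.0735 and 0.082 m and height (world z) of lid_3 between 0.0735 and 0.082 m and height (world z) of lid_4 between 0.0735 and 0.082 m); the robot touches nothing.
It fails at once if a lid is lifted more than 10 mm or dragged more than 15 mm (height (world z) of any of lid_1, lid_2, lid_3, lid_4 above 0.09 m or distance of any of lid_1, lid_2, lid_3, lid_4 from where it was at the start of the episode above 0.015 m).
It fails at once if a lid that has not given way is pressed with more than 45 N (the jars are delicate, and only the rocking lid wants a firm push) ((contact force between the fingers and lid_1 above 45 N and height (world z) of lid_1 above 0.0785 m) or (contact force between the fingers and lid_2 above 45 N and height (world z) of lid_2 above 0.0785 m) or (contact force between the fingers and lid_3 above 45 N and height (world z) of lid_3 above 0.0785 m) or (contact force between the fingers and lid_4 above 45 N and height (world z) of lid_4 above 0.0785 m)).
It fails at once if something else on the table is moved by more than 20 mm (distance of any of candle, dish, pebble, matchbox, clock, tealight from where it was at the start of the episode above 0.02 m).
It also fails if it takes over 48 s, if anything falls off the work surface, if the arm or the gripper's body presses on something with over 40 N, if the wrist force passes 120 N, or if a joint passes its speed limit or range.

## Working session

There is one attempt and no reset: what is moved stays moved. The work goes in short steps, Python scripts to look and compute and a tool call to move; the robot and the scene stay as the last step left them, time stands still between calls to the robot, and variables do not carry over. Pictures are saved under pics/ and viewed, and the job is handed in when it is done.

Besides the shell and the picture viewer there is one more tool, called after ">>>" as name(argument=value, ...) on one line, values as JSON. servo_tool: Moves the arm, as the interface text tells. Its arguments: {"type":"object","properties":{"rows":{"type":"array"},"force":{"type":"number"}},"required":["rows"]}

```bash
mkdir -p pics; ls; cat > h.py <<'E'
import numpy as np,cv2
from cell import *
def pts(d,mask):
    K=d["intrinsics"];z=d["range_z"];v,u=np.nonzero(mask&(z>0));zz=z[v,u]
    P=np.c_[(u-K[0,2])/K[0,0]*zz,(v-K[1,2])/K[1,1]*zz,zz]
    T=d["cam_to_world"];return P@T[:3,:3].T+T[:3,3]
E
python3 - <<'E'
from h import *
o=get_obs();print(o['time_s'],o['tool_pos'],o['tool_rot'],o['force'],o['grip_width'])
for n in ("top","side"):
    d=read_camera(n);cv2.imwrite(f"pics/{n}0.png",d["frame"])
    for r in cut_out("lid_1",d):
        p=pts(d,r["pixels"]); 
        t=p[p[:,2]>np.percentile(p[:,2],90)-.008] if len(p) else p
        print(n,round(r["score"],2),np.round(r["extent"]),np.round(np.r_[t.min(0)/2+t.max(0)/2,np.ptp(t,0),np.median(t[:,2])],4) if len(p) else None)
    if n=="top":
        for nm in("candle","dish","pebble","matchbox","clock","tealight"):
            for r in cut_out(nm,d)[:2]:
                p=pts(d,r["pixels"]);print(nm,round(r["score"],2),np.round(r["extent"]),np.round(np.median(p,0),3),p[:,2].max().round(3))
E
```

```text
pics
0.0 [0.24146822 0.60291933 0.23245982] [-176.25965014   89.8922378  -108.07911827] [ 0.19377009 -0.99309082  0.48124009] 0.08718864236688356
top 0.96 [176. 180.  45.  41.] [0.5798 0.1843 0.0888 0.0797 0.0793 0.0105 0.0898]
top 0.91 [275. 294.  40.  40.] [ 0.357  -0.0162  0.0174  0.0773  0.0776  0.0084  0.0178]
top 0.76 [221. 258.  40.  46.] [0.4306 0.0919 0.0902 0.0777 0.0749 0.0077 0.0898]
top 0.74 [172. 303.  38.  42.] [0.3366 0.1952 0.0171 0.0782 0.0773 0.0099 0.018 ]
top 0.72 [330. 188.  41.  40.] [ 0.5662 -0.119   0.0883  0.0784  0.0792  0.0101  0.0895]
top 0.56 [390. 257.  44.  43.] [ 0.4343 -0.2321  0.0883  0.0762  0.0798  0.0098  0.0896]
top 0.55 [109. 228.  39.  38.] [0.4857 0.3325 0.0175 0.0781 0.0791 0.0111 0.018 ]
candle 0.6 [308. 241.  29.  28.] [ 0.459 -0.085  0.059] 0.063
candle 0.39 [220. 258.  45.  43.] [0.431 0.092 0.09 ] 0.094
dish 0.81 [239. 173.  42.  37.] [0.604 0.06  0.015] 0.031
pebble 0.67 [163. 248.  28.  25.] [0.449 0.216 0.03 ] 0.038
pebble 0.6 [177. 179.  46.  41.] [0.579 0.184 0.09 ] 0.094
matchbox 0.71 [382. 171.  19.  27.] [ 0.611 -0.253  0.015] 0.019
clock 0.91 [329. 106.  36.  36.] [ 0.739 -0.128  0.068] 0.083
tealight 0.46 [221. 259.  40.  42.] [0.431 0.091 0.09 ] 0.094
side 0.98 [167. 160.  35.  27.] [0.3385 0.1947 0.0158 0.076  0.0819 0.0101 0.0171]
side 0.94 [173. 235.  40.  37.] [ 0.3595 -0.0159  0.016   0.0777  0.0828  0.0105  0.0172]
side 0.93 [270. 136.  34.  29.] [0.5817 0.1805 0.0879 0.0798 0.08   0.0098 0.0894]
side 0.79 [211. 317.  52.  49.] [ 0.4362 -0.2337  0.088   0.0779  0.0798  0.0104  0.0892]
side 0.66 [227. 116.  28.  23.] [0.4878 0.3317 0.0162 0.0778 0.0844 0.0097 0.0171]
side 0.65 [283. 248.  45.  41.] [ 0.5678 -0.1211  0.0883  0.0783  0.081   0.0106  0.0894]
side 0.63 [206. 170.  36.  32.] [0.4346 0.089  0.0878 0.0754 0.0797 0.0103 0.0891]
```

```bash
python3 -c "
import cv2
for n in('top','side'):cv2.imwrite(f'pics/{n}0b.png',cv2.resize(cv2.imread(f'pics/{n}0.png'),(800,600)))"
```

```text
(no output)
```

View pics/top0b.png

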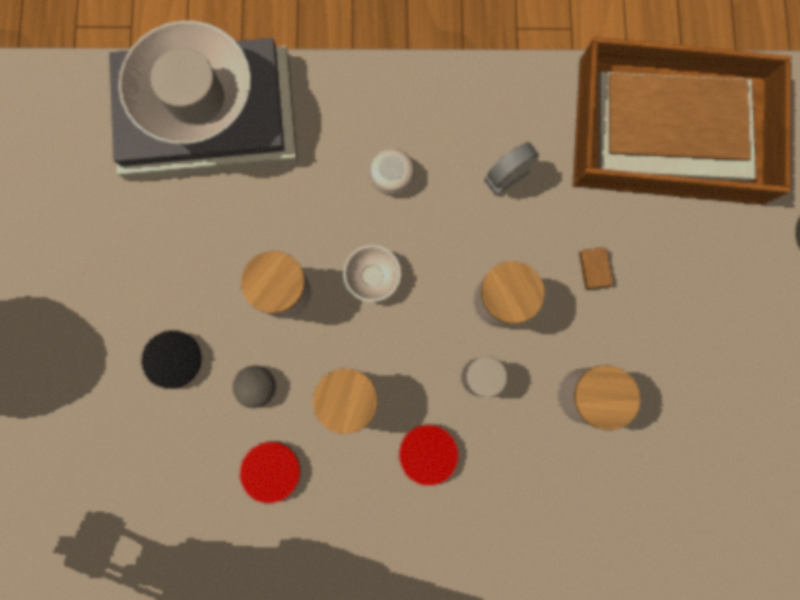

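View pics/side0b.png

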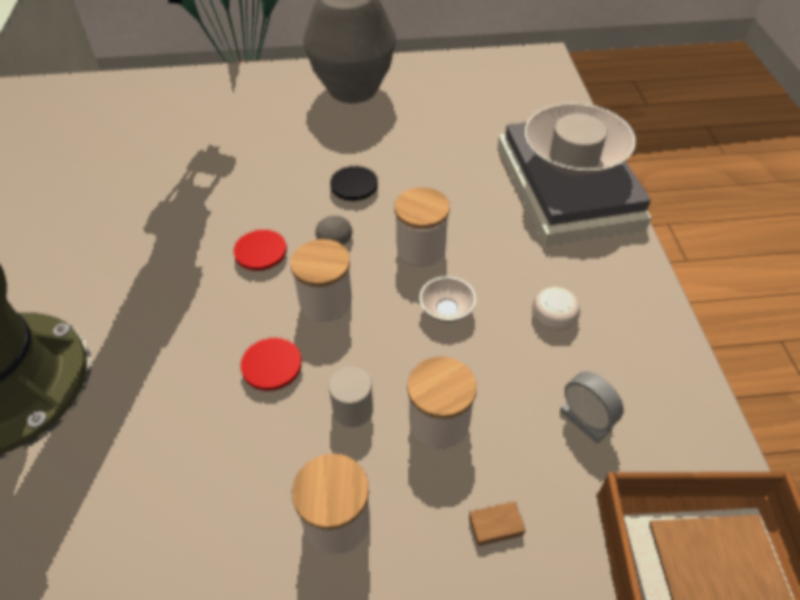

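```bash
python3 - <<'E'
from h import *
d=read_camera("side");m=np.zeros((384,512),bool);m[0:66,185:262]=1
p=pts(d,m);p=p[p[:,2]>.03]
print(p.min(0),p.max(0))
q=p[(p[:,1]<.8)];print(len(q),np.percentile(q,[1,50,99],axis=0) if len(q) else 0)
E
```

```text
[0.41888004 0.53133705 0.0303529 ] [0.58339918 0.63647358 0.19191915]
2947 [[0.42533185 0.53581514 0.03487889]
 [0.49977488 0.56219173 0.13052926]
 [0.57737915 0.61630223 0.19006668]]
```

>>> servo_tool(rows=[0,-200,0,0,1,0,-200,0,0,1,0,-200,0,10,1,0,-200,0,22,1,0,-200,0,22,1], force=20)

```text
time_s: 0.97
tool_pos: [0.2417, 0.4005, 0.2334]
tool_rot: [-172.2, 90.0, -82.2]
force: [1.2, -0.4, 0.1]
grip_width: 0.0614
```

>>> servo_tool(rows=[371,-217,-40,0,1,371,-217,-40,0,1,371,-217,-40,0,1,371,-217,-40,0,1,371,-217,-40,0,1,371,-217,-40,0,1,371,-217,-103,0,1,371,-217,-113,0,1,371,-217,-113,0,1,371,-217,-113,0,1])

```text
time_s: 1.8
tool_pos: [0.587, 0.2014, 0.1362]
tool_rot: [-57.8, 89.9, 31.9]
force: [0.7, 0.7, -0.5]
grip_width: 0.0018
```

>>> servo_tool(rows=[0,0,0,0,1,0,0,0,0,1,0,0,0,0,1,0,0,0,0,1])

```text
time_s: 2.13
tool_pos: [0.5849, 0.2041, 0.1376]
tool_rot: [-23.0, 89.9, 66.8]
force: [-0.3, 0.4, 0.4]
grip_width: 0.0004
```

```bash
python3 - <<'E'
from h import *
o=get_obs();print(o)
d=read_camera("side");cv2.imwrite("pics/s1.png",cv2.resize(d["frame"][60:250,150:400],(800,600)))
d=read_camera("wrist");cv2.imwrite("pics/w1.png",d["frame"])
E
```

```text
{'time_s': 2.1333, 'qpos': array([-36.58074152,  18.50813791,  18.12731898,  95.2681634 ,
        -6.24041022,  67.13218669,  72.8854846 ]), 'joint_velocities': array([-0.37202639, -0.8401524 , -0.09569409,  0.01765258,  0.11980397,
       -0.03569406,  0.00882816]), 'effort': array([ 7.82016255e-01, -4.43766081e+01,  3.96164194e+00, -2.89047807e+01,
        8.78769904e-02,  7.61604588e-02, -2.54929320e-03]), 'tool_pos': array([0.58487735, 0.20414679, 0.13764954]), 'tool_rot': array([-23.00388234,  89.89117984,  66.78973144]), 'force': array([-0.26942933,  0.40111877,  0.41270258]), 'wrist_torque': array([ 0.01815493,  0.00295107, -0.00233785]), 'grip_width': 0.00039516102562436764}
```

View pics/s1.png

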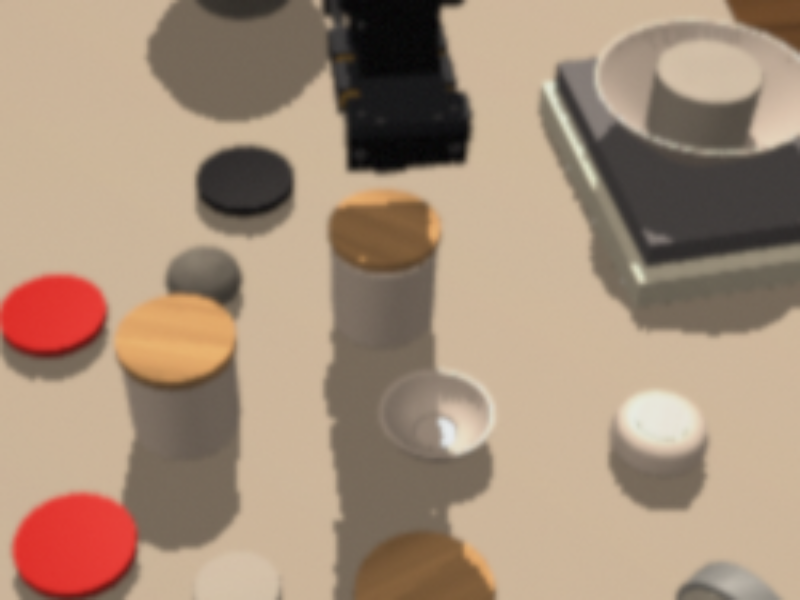

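View pics/w1.png

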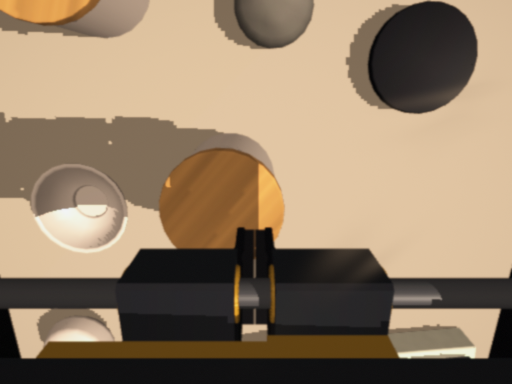

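>>> servo_tool(rows=[29,-21,-10,0,1,29,-21,-32,0,1,29,-21,-32,0,1,29,-21,-32,0,1,29,-21,-32,0,1])

```text
time_s: 2.65
tool_pos: [0.6142, 0.183, 0.1059]
tool_rot: [-30.9, 89.9, 58.8]
force: [0.3, 0.4, -0.6]
grip_width: 0.001
```

>>> servo_tool(rows=[0,0,-2,0,1,0,0,-4,0,1,0,0,-4,0,1,0,0,-4,0,1,0,0,-4,0,1])

```text
time_s: 3.07
tool_pos: [0.6147, 0.1817, 0.1012]
tool_rot: [-54.8, 89.9, 34.9]
force: [-0.6, -0.0, 1.7]
grip_width: 0.0009
```

>>> servo_tool(rows=[0,0,-1,0,1,0,0,-2,0,1,0,0,-2,0,1,0,0,-2,0,1])

```text
time_s: 3.4
tool_pos: [0.6157, 0.1814, 0.0995]
tool_rot: [-75.3, 89.8, 14.3]
force: [2.7, -0.1, 3.9]
grip_width: 0.0005
```

>>> servo_tool(rows=[0,0,-1,0,1,0,0,-2,0,1,0,0,-2,0,1,0,0,-2,0,1])

```text
time_s: 3.73
tool_pos: [0.616, 0.1815, 0.0986]
tool_rot: [-71.6, 89.8, 18.1]
force: [2.0, -0.8, 7.7]
grip_width: 0.0003
```

```bash
cat >> h.py <<'E'
def tilt(c,name="side"):
    d=read_camera(name)
    for r in cut_out("lid_1",d):
        p=pts(d,r["pixels"])
        if not len(p):continue
        m=np.median(p,0)
        if np.hypot(*(m[:2]-c))>.05: continue
        best=None;rng=np.random.default_rng(0)
        p=p[np.hypot(*(p[:,:2]-c).T)<.036]
        for _ in range(300):
            a=p[rng.choice(len(p),3,False)]
            n=np.cross(a[1]-a[0],a[2]-a[0]);l=np.linalg.norm(n)
            if l<1e-5:continue
            n=n/l;n*=np.sign(n[2])
            if n[2]<.95: continue
            i=abs((p-a[0])@n)<.002
            if best is None or i.sum()>best.sum():best=i
        q=p[best];A=np.c_[q[:,:2]-c,np.ones(len(q))];s=np.linalg.lstsq(A,q[:,2],rcond=None)[0]
        print(name,"slopes",s.round(4),len(q),len(p))
        return d
    print("none");return d
E
python3 - <<'E'
from h import *
for n in("side","top"):
    d=tilt(np.array([.581,.183]),n);cv2.imwrite(f"pics/{n}2.png",cv2.resize(d["frame"][90:240,120:320],(800,600),interpolation=2))
for n in("side",): tilt(np.array([.433,.090]),n);tilt(np.array([.567,-.120]),n)
print(get_obs()['force'],get_obs()['tool_pos'])
E
```

```text
side slopes [-0.1377  0.0128  0.0907] 402 428
top slopes [-0.151   0.0008  0.0908] 611 664
side slopes [ 0.0039 -0.0047  0.0893] 616 682
side slopes [0.0058 0.0041 0.0894] 971 1068
[ 3.30122983 -0.21627756  8.76436278] [0.61608596 0.18152584 0.09862952]
```

View pics/side2.png

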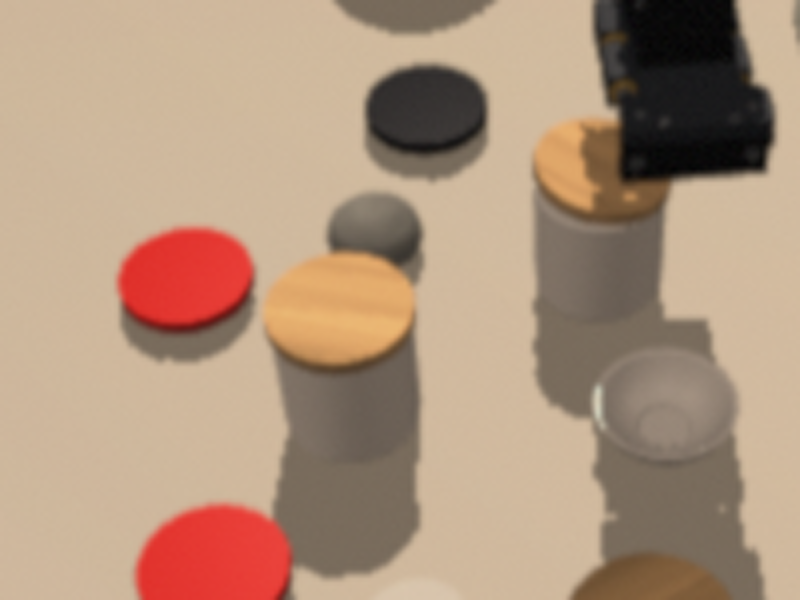

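The lid at (0.581, 0.183) tips about 0.14 rad along +x, and both cameras agree, so it's the stuck one. Next I lift off and centre over it.

>>> servo_tool(rows=[0,0,6,0,1,0,0,15,0,1,-33,0,15,0,1,-33,0,15,0,1,-33,0,15,0,1,-33,0,15,0,1])

```text
time_s: 4.63
tool_pos: [0.5809, 0.1814, 0.1116]
tool_rot: [97.3, 89.9, -173.0]
force: [0.5, 0.1, 0.6]
grip_width: 0.0006
```

```bash
python3 - <<'E'
from h import *
print(get_obs()['force'],get_obs()['tool_pos'])
for n in("side","top"): tilt(np.array([.581,.183]),n)
E
```

```text
[0.47549064 0.05765547 0.63530089] [0.58085406 0.18137603 0.11155108]
side slopes [0.0023 0.0084 0.0893] 255 291
top slopes [0.0124 0.025  0.0904] 113 126
```

>>> servo_tool(rows=[0,0,-8,0,1,0,0,-10,0,1,0,0,-12,0,1,0,0,-12,0,1,0,0,-12,0,1])

```text
time_s: 5.25
tool_pos: [0.5819, 0.1812, 0.1006]
tool_rot: [-58.8, 90.0, 30.9]
force: [-1.8, -0.1, 7.0]
grip_width: 0.0003
```

>>> servo_tool(rows=[0,0,-1,0,1,0,0,-2,0,1,0,0,-2,0,1,0,0,-2,0,1])

```text
time_s: 5.58
tool_pos: [0.5819, 0.1812, 0.0994]
tool_rot: [-47.5, 90.0, 42.2]
force: [-3.0, -1.2, 11.4]
grip_width: 0.0006
```

>>> servo_tool(rows=[0,0,-1,0,1,0,0,-2,0,1,0,0,-2,0,1,0,0,-2,0,1])

```text
time_s: 5.92
tool_pos: [0.5819, 0.1812, 0.0975]
tool_rot: [-43.7, 90.0, 46.0]
force: [-2.6, -0.6, 12.5]
grip_width: 0.0006
```

Sinking at about 12 N, as expected. I'll keep going.

>>> servo_tool(rows=[0,0,-1,0,1,0,0,-2,0,1,0,0,-2,0,1,0,0,-2,0,1])

```text
time_s: 6.25
tool_pos: [0.5819, 0.1812, 0.0974]
tool_rot: [-22.1, 89.9, 67.6]
force: [-7.4, -1.2, 21.6]
grip_width: 0.0003
```

>>> servo_tool(rows=[0,0,-1,0,1,0,0,-1,0,1,0,0,-1,0,1,0,0,-1,0,1])

```text
time_s: 6.58
tool_pos: [0.582, 0.1812, 0.0973]
tool_rot: [-19.7, 89.9, 70.0]
force: [-10.3, -3.5, 27.0]
grip_width: 0.0006
```

>>> servo_tool(rows=[0,0,3,0,1,0,0,8,0,1,0,0,20,0,1,33,0,30,0,1,33,0,30,0,1,33,0,30,0,1])

```text
time_s: 7.08
tool_pos: [0.6159, 0.1809, 0.1232]
tool_rot: [-104.9, 89.9, -15.3]
force: [-0.1, -0.3, -0.6]
grip_width: 0.0002
```

```bash
python3 - <<'E'
from h import *
o=get_obs();print(o['force'],o['tool_pos'],o['time_s'])
for n in("side","top"):
  for c in ([.581,.183],[.433,.09],[.567,-.12],[.435,-.233]): tilt(np.array(c),n)
E
```

```text
[-0.14027715 -0.33855604 -0.59750323] [0.61589567 0.18089786 0.12317369] 7.0833
side slopes [-0.0049  0.0034  0.0855] 473 529
side slopes [-0.0002 -0.0033  0.0893] 618 682
side slopes [0.0008 0.0024 0.0894] 989 1065
side slopes [-0.0021  0.0005  0.0893] 1358 1474
top slopes [-0.0059 -0.0013  0.0858] 720 813
top slopes [-0.0022  0.0043  0.0898] 1000 1121
top slopes [-0.0048 -0.0032  0.0896] 902 1027
top slopes [-0.006   0.0003  0.0897] 988 1104
```

It sank 4 mm and lies level. Now a light edge press to confirm it no longer rocks.

>>> servo_tool(rows=[0,0,-10,0,1,0,0,-20,0,1,0,0,-20,0,1,0,0,-20,0,1,0,0,-20,0,1])

```text
time_s: 8.3
tool_pos: [0.6143, 0.1812, 0.1022]
tool_rot: [117.2, 90.0, -153.1]
force: [0.3, -0.4, -0.4]
grip_width: 0.0007
```

>>> servo_tool(rows=[0,0,-1,0,1,0,0,-2,0,1,0,0,-2,0,1,0,0,-2,0,1])

```text
time_s: 8.63
tool_pos: [0.6145, 0.1814, 0.1008]
tool_rot: [-45.5, 90.0, 44.2]
force: [-0.3, 0.3, -0.5]
grip_width: 0.0
```

>>> servo_tool(rows=[0,0,-2,0,1,0,0,-4,0,1,0,0,-4,0,1,0,0,-4,0,1])

```text
time_s: 8.97
tool_pos: [0.6147, 0.1814, 0.0975]
tool_rot: [-54.6, 89.9, 35.1]
force: [-1.4, -0.5, 4.7]
grip_width: 0.0008
```

>>> servo_tool(rows=[0,0,-1,0,1,0,0,-1,0,1,0,0,-1,0,1])

```text
time_s: 9.22
tool_pos: [0.6148, 0.1814, 0.0975]
tool_rot: [-45.7, 89.9, 44.0]
force: [-3.5, -0.0, 10.4]
grip_width: 0.001
```

```bash
python3 - <<'E'
from h import *
for n in("side","top"): tilt(np.array([.581,.183]),n)
E
```

```text
side slopes [-0.0086 -0.0009  0.0853] 380 407
top slopes [-0.0022 -0.0009  0.0858] 601 700
```

It stays level at 10 N on the edge, so I'll retreat.

>>> servo_tool(rows=[0,0,5,0,1,0,0,20,0,1,0,0,60,0,1,0,0,100,0,1,0,0,130,0,1,0,0,130,0,1,0,0,130,0,1,0,0,130,0,1])

```text
time_s: 10.08
tool_pos: [0.614, 0.1813, 0.2248]
tool_rot: [100.4, 89.9, -169.9]
force: [-0.2, -0.0, -0.3]
grip_width: 0.0005
```

>>> servo_tool(rows=[0,0,0,0,1,0,0,0,0,1,0,0,0,0,1,0,0,0,0,1,0,0,0,0,1,0,0,0,0,1])

```text
time_s: 10.58
tool_pos: [0.6144, 0.1813, 0.2254]
tool_rot: [117.5, 90.0, -152.8]
force: [0.5, -0.4, 0.6]
grip_width: 0.0006
```

```bash
python3 - <<'E'
from h import *
o=get_obs();print(o['force'],o['tool_pos'],o['time_s'])
for c in ([.581,.183],[.433,.09],[.567,-.12],[.435,-.233]): d=tilt(np.array(c))
for r in cut_out("lid_1",d):
    p=pts(d,r["pixels"]);t=p[p[:,2]>np.percentile(p[:,2],90)-.008];print(np.round(t.min(0)/2+t.max(0)/2,4))
cv2.imwrite("pics/end.png",cv2.resize(d["frame"],(800,600)))
E
```

```text
[ 0.51496266 -0.35775321  0.60371106] [0.61438201 0.18127445 0.22539431] 10.5833
side slopes [0.0001 0.0042 0.0853] 490 549
side slopes [-0.0031  0.0012  0.0893] 617 687
side slopes [ 0.0021 -0.001   0.0894] 990 1070
side slopes [-0.0001 -0.0004  0.0892] 1345 1481
[0.3392 0.1936 0.0164]
[ 0.3596 -0.0169  0.0163]
[ 0.5678 -0.1211  0.0878]
[0.4876 0.3322 0.0159]
[ 0.4362 -0.2338  0.0884]
[0.5809 0.1811 0.0841]
[0.4334 0.0891 0.0878]
```

View pics/end.png

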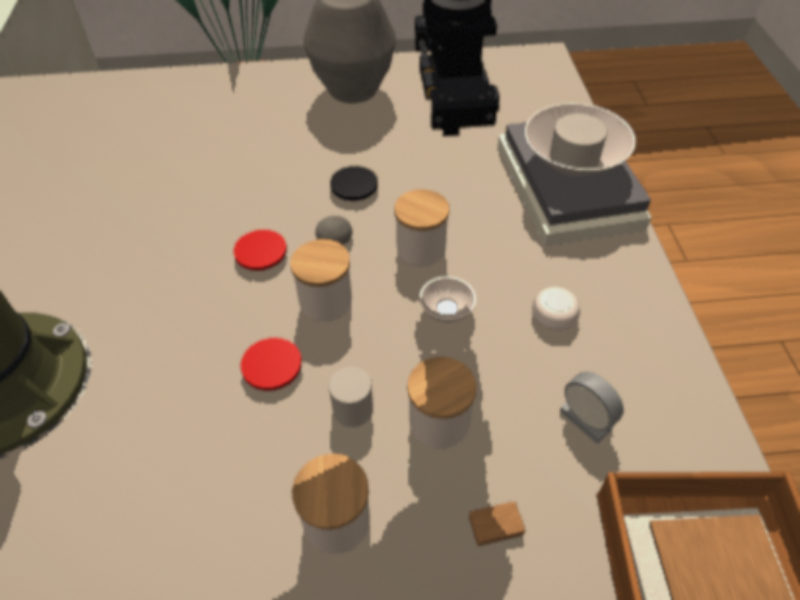

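The arm is clear above the far-left jar, all four lids look level, and nothing else has moved.

```bash
python3 -c "
from cell import sign_off
print(sign_off())"
```

```text
the job is handed in; nothing more can be done
None
```

The stuck lid is seated and the job is handed in, at about 10.6 s on the robot's clock; signing off gives no verdict.

- **Finding it:** I pressed the wooden lid at about (0.581, 0.183) near its far edge first, and it tipped about 0.14 rad (side and top cameras agreed). It dropped back level when released. I never touched the other three lids.
- **Seating it:** I pressed its middle straight down. It slid at about 12 N and bottomed out 4 mm lower; the press peaked at about 27 N vertical after it had seated.
- **Checks:** A second edge press of about 10 N left it level, with slopes under 0.01. At the end all four lids measured level to within about 0.005 rad. The seated lid's top is at 0.085 m and the others at 0.089 m, and no lid had shifted sideways by more than about 1 mm.
- **Surroundings:** The last picture showed nothing else moved, by eye only, and the arm finished about 13 cm above the lids.

No check failed. One top-camera reading, taken while the gripper partly hid the lid before seating, showed a slope of 0.025. The side camera read under 0.01 at that moment.

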